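# Snug and pin the turntable's castle nut

## Robot

A 6-joint arm with a two-finger parallel gripper is mounted at the origin on the work surface. World frame = base frame: x ahead of the robot, y to its left, z up, the work surface at z = 0. Lengths are in m, angles in degrees, forces in N, time in s.
With the tool pointing down it reaches from about 0.3 to 0.75 m from the base axis. Payload 8.5 kg.
Tool frame: the origin (TCP) lies at the very end of the fingers, on their centre line; the grasp point (between the pads) lies 19 mm behind it (env.pinch_z is the distance from the TCP to the grasp point, in m); z points along the fingers, y is the line along which they close (so a half turn about z gives the same grasp; the last joint's range is limited). The gripper opens to 85 mm and grips with 20 to 120 N. Pads are 22 mm wide; open, the fingers measure 114 mm over their backs; the gripper's body (76 mm by 85 mm) begins 54 mm behind the grasp point. The pads swing forward as they close: fully open they stand 13 mm farther back than shut.
Start: joints at [50.976, 21.807, 74.336, -0, 83.858, -12.336], TCP at [0.247, 0.491, 0.231] pointing down, gripper open.
Joint ranges: [-178.18, 178.18], [-50.72, 133.34], [12.68, 142.11], [-81.47, 261.47], [9.98, 163.14], [-165.26, 165.26]. Speed limits (degrees/s): [136.94, 136.94, 180, 180, 180, 180].

## Interface

Orientations are given as a 3x3 rotation matrix whose columns are the frame's x, y, z axes.
In Python, from rig import env, viewer gives the robot as it stands.
- The arm moves only by the tool drive_tool, never from a script. Its argument "series" is a list of rows, each a list of 3 entries, a list of its own where there are three numbers: the shift along the tool's x, y, z in m, then the turn about the tool's z in degrees, then the finger opening in m, from 0 to 0.0854. A call has 1 to 20 rows; each row is the pose to reach, as a shift and turn from the pose commanded when the call began, along the tool's axes at that moment; what a row does not reach only later rows make up. A row lasts 1/10 s, in which the tool goes at most 50 mm and 8.59 degrees, less where a joint would pass 70% of its speed; a pose out of reach is approached as far as the arm can. A call with a gripper value outside its range is refused whole. The fingers move at their own pace and stop on an object; "newtons" is the grip in N (left out, the last holds). Time passes only in rows, so rows that repeat a pose let the fingers close. It gives the time, the measured TCP pose, the force, the opening and the grip force at its end, in the units of the state.
- env.observe(): the state, without advancing time (a new reading comes with each control period).
- viewer.get_image(name): name is "scene" or "top" or "wrist"; returns a dict with "img" (420x560x3 uint8, red, green, blue), "depth" (420x560 float32, m along the optical axis (not along the pixel's ray), 0 where there is no reading), "camera_matrix" (3x3 intrinsics, pixels), "distortion" ([k1, k2, p1, p2, k3] as OpenCV has them; the pictures are not rectified), "rvec" (rotation vector, rad) and "tvec" (3), from world to camera coordinates, as OpenCV has them. Camera axes: x right, y down, z forward; pixel columns grow to the right and rows downward; lengths in m; the calibration is good to about 2 mm. A picture is of the moment at which its call begins.
- env.close_job(): hands the job in; it is judged then, once.
The state is a dict: "time_s": time; "q": joint angles; "qvel": joint speeds; "joint_efforts": joint torques, N m; "position": TCP position; "tool_rot": TCP orientation; "ft_force": force on the tool from outside, world axes, zero at the start; "wrist_torque": the same for the moment, N m; "grip_width": finger opening in m; "gripper_force": force on a finger pad.
Only numpy, scipy, OpenCV 4.12 (cv2) and the standard library are available. Lean on these libraries where they do the work, as an engineer would, in place of code of your own. Each camera call takes 0.05 s, during which the arm holds its last target. There are 200 camera calls.

## Task

Tighten the castle nut on the spindle of the clock-case turntable clockwise until you feel it come up snug on the disc spring below it, then go on only to the next slot that lines up with the spindle's cross hole. Then push the red-handled lock pin gently through slot, hole and opposite slot until its collar is home against the nut, and let go. Leave the other things on the bench where they are.

Things in the scene. Friction and masses are not known exactly. Their poses are not given: they have to be found in the camera images.
- turntable: fixed aluminium turntable, 224 mm across, plate top 45 mm above the bench, 62 mm steel boss to 52 mm, four beech chocks at 94 mm radius up to 60 mm. Origin on the spindle axis at bench height, z up; the spindle's cross hole runs along its x axis. A 24 mm steel spindle rises to 88.5 mm; a black line scribed across its end shows the hole's direction
- cross_hole (a point): centre of the 6 mm cross hole on the spindle axis, 80 mm above the bench; the hole goes right through the spindle along the turntable's x axis and the pin may enter from either end. Axes as the turntable's
- castle_nut: steel castle nut, 36 mm across flats; origin on the spindle axis at its underside, 57 mm above the bench; turns clockwise (from above) to tighten. Hexagon 18 mm high, then a 34 mm crown to 27 mm with six open slots 6 mm wide, one above the middle of each flat; its x axis runs along a pair of slots, square to two flats; slots to within 0.04 rad of the hole let the pin pass. Stays where it is left
- disc_spring: brass disc spring under the nut, 37 mm across, 4 mm thick, origin under its middle; the nut presses it down 0.17 mm per sixth of a turn, lost in the readings' noise. The nut starts 0.25 to 2 rad short of meeting it, differently each time and unseen: it turns at about 0.1 N m while loose, at 0.7 N m from there; after a slow stop 0.5 N m stays to be felt (a stop that rebounds 0.01 rad loses it). Let go, it springs back 0.01 rad
- lock_pin: lock pin, 82 mm overall, lying flat on the bench: red handle 32 long (along x), 26 wide (y), 12 thick (z), then a collar 9 mm across and 6 long, then a steel shank 5 mm across and 44 long with a round nose towards +x. Origin on the underside below the collar's face; shank axis 6 mm above it; handle from x = -38 to -6 mm. About 35 g
- pin_mid (a point): point on the pin's shank axis 18 mm from the collar's face; within 4 mm of the hole's centre when the pin is home. Axes as the pin's
- pin_tip (a point): nose of the pin's shank, 44 mm from the collar's face, on its axis. Axes as the pin's
- dancing_couple: bystander: carved, painted dancing couple on a 68 mm round wooden base, 92 mm high; origin under its middle
- spring_housing: bystander: nickel spring housing, a 52 mm drum on a 61 mm toothed rim, 46 mm high with its brass arbor; origin under its middle
- shingle_set: bystander: banded set of wooden roof shingles, 82 x 80 mm, 14 mm high; origin under its middle
- pliers: bystander: flat-nose pliers with blue handles, 160 mm long, lying along x, jaws to +x, 11 mm high
- leaf_bob: bystander: leaf-shaped wooden pendulum bob, about 75 mm, 7 mm thick, lying flat
- hex_nut: bystander: plain brass hexagon nut, 24 mm across flats, 12 mm high, lying flat
Not all that is in view belongs to the job. Several things have the shape of the lock_pin; the one meant has the colours described above.

How it is judged:
By the outcome, as a careful person would: the job done as asked, in the order asked, and still so for the second after the job is handed in, with the robot touching nothing.
It also fails if it takes over 72 s, if anything falls off the work surface, if the arm or the gripper's body presses on something with over 40 N, if the wrist force passes 120 N, or if a joint passes its speed limit or range.

## Working session

There is one attempt and no reset: what is moved stays moved. The work goes in short steps, Python scripts to look and compute and a tool call to move; the robot and the scene stay as the last step left them, time stands still between calls to the robot, and variables do not carry over. Pictures are saved under pics/ and viewed, at most 10 in all, crops included, and the job is handed in when it is done.

Besides the shell and the picture viewer there is one more tool, called after "Call:" as name(argument=value, ...), one argument or row to a line, values as JSON. drive_tool: Moves the arm, as the interface text tells. Its arguments: {"type":"object","properties":{"series":{"type":"array"},"newtons":{"type":"number"}},"required":["series"]}

```bash
mkdir -p pics; ls; python3 - <<'E'
from rig import env, viewer
import cv2, numpy as np
for n in ("scene","top"):
    d=viewer.get_image(n); np.savez(f"pics/{n}0.npz",**d)
    cv2.imwrite(f"pics/{n}0.png",cv2.resize(d["img"][:,:,::-1],(800,600),interpolation=cv2.INTER_CUBIC))
    print(n,d["camera_matrix"].tolist(),d["distortion"],d["rvec"],d["tvec"])
s=env.observe(); print(s, env.pinch_z)
E
```

```text
pics
scene [[500.1447001644821, 0.0, 279.2176921913325], [0.0, 500.1447001644821, 208.83037069202277], [0.0, 0.0, 1.0]] [-0.11755243  0.          0.          0.          0.        ] [ 1.61117276  2.21951801 -0.63411104] [ 0.15561704 -0.36445986  1.42345567]
top [[474.14531798096976, 0.0, 278.1982907260324], [0.0, 474.14531798096976, 210.99585114057138], [0.0, 0.0, 1.0]] [0.02264582 0.         0.         0.         0.        ] [ 2.09691632 -2.13373775  0.1699845 ] [0.02142283 0.53040318 1.01581042]
{'time_s': 0.1, 'q': array([ 5.09767213e+01,  2.18380221e+01,  7.43778411e+01, -1.23774970e-03,
        8.38582672e+01, -1.23346495e+01]), 'qvel': array([-0.10702793, -0.08272735, -0.2780673 , -0.02406863,  0.12690628,
        0.08059651]), 'joint_efforts': array([ 2.43991024e-03, -4.49215972e+01, -2.31658655e+01, -2.17966221e-04,
        3.62161452e-03,  2.82082944e-06]), 'position': array([0.24686246, 0.49120358, 0.23078028]), 'tool_rot': array([[-8.93461484e-01,  4.49139109e-01, -7.97949561e-04],
       [ 4.49139745e-01,  8.93460940e-01, -1.01868052e-03],
       [ 2.55407502e-04, -1.26854268e-03, -9.99999163e-01]]), 'ft_force': array([ 0.27153738, -0.47197474, -0.91497538]), 'wrist_torque': array([3.23723292e-02, 1.06079034e-02, 3.81332707e-05]), 'gripper_force': 0.0, 'grip_width': 0.08543240999298816} 0.0187
```

View pics/top0.png

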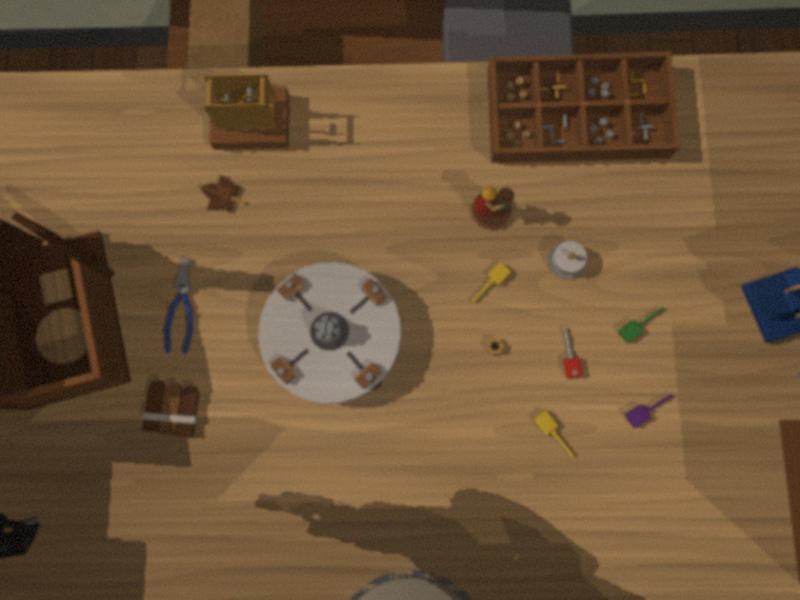

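View pics/scene0.png

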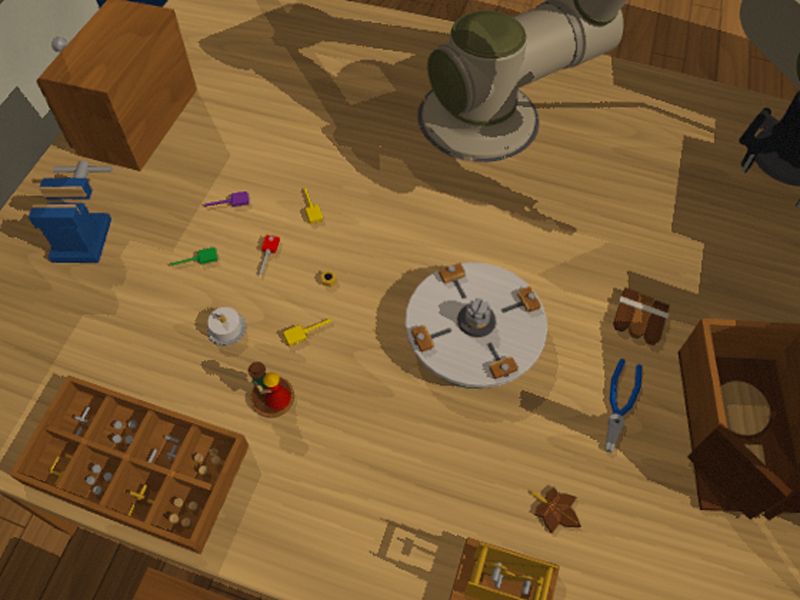

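The top view shows the turntable at (330,332), the red pin at (572,355) with its handle at (572,370) and nose towards (567,330). The other pins are yellow, green and purple.

```bash
cat > h.py <<'E'
import numpy as np, cv2
from rig import env, viewer
def pose(d):
    R=cv2.Rodrigues(np.array(d["rvec"]))[0]; return R,np.array(d["tvec"]).ravel()
def world(d,uv,z):
    """pixel(s) -> world at plane height z"""
    R,t=pose(d); p=cv2.undistortPoints(np.array(uv,float).reshape(-1,1,2),d["camera_matrix"],d["distortion"])[:,0]
    r=np.c_[p,np.ones(len(p))]@R; c=-R.T@t
    return c+r*((z-c[2])/r[:,2])[:,None]
def proj(d,P):
    return cv2.projectPoints(np.array(P,float).reshape(-1,1,3),np.array(d["rvec"]),np.array(d["tvec"]),d["camera_matrix"],d["distortion"])[0][:,0]
def cloud(d):
    v,u=np.nonzero(d["depth"]>0); z=d["depth"][v,u]; R,t=pose(d)
    p=cv2.undistortPoints(np.c_[u,v].astype(float).reshape(-1,1,2),d["camera_matrix"],d["distortion"])[:,0]
    return (np.c_[p,np.ones(len(p))]*z[:,None]-t)@R,d["img"][v,u].astype(int)
def rel(target, yaw=None):
    """shift in tool axes from current measured pose"""
    s=env.observe(); return s["tool_rot"].T@(np.array(target)-s["position"])
E
cat > a.py <<'E'
from h import *
for n in ("top","scene"):
    d=dict(np.load(f"pics/{n}0.npz")); P,C=cloud(d)
    r,g,b=C.T
    near=np.hypot(P[:,0]-0.5,P[:,1]-0.0)<0.6
    m=(r>130)&(g<70)&(b<70)&(P[:,2]<0.03)
    print(n,"red",m.sum(),P[m].mean(0),P[m].min(0),P[m].max(0))
    c=world(d,[[231,232]],0.045)[0] if n=="top" else c
    m=(abs(P[:,2]-.045)<.006)&(np.hypot(P[:,0]-c[0],P[:,1]-c[1])<.13)
    k,rad=cv2.minEnclosingCircle(P[m][:,:2].astype(np.float32)); print("tt",c,k,rad,P[m][:,2].mean())
    m=(P[:,2]>.078)&(np.hypot(P[:,0]-c[0],P[:,1]-c[1])<.06); print("top",m.sum(),P[m].mean(0),P[m].max(0))
d=dict(np.load("pics/top0.npz"))
print(world(d,np.array([[572,370],[567,330],[495,345]])/1.4286,.006))
w=viewer.get_image("wrist"); np.savez("pics/w0.npz",**w); R,t=pose(w); s=env.observe()
print("wristcam in tool", s["tool_rot"].T@(-R.T@t-s["position"]), (s["tool_rot"].T@R.T).round(3).tolist(), w["camera_matrix"][0,0])
E
python3 a.py
```

```text
top red 128 [ 0.42706038 -0.26181661  0.01209271] [ 0.41024084 -0.27538585  0.00526345] [ 0.44031957 -0.24903788  0.01782375]
tt [0.48563903 0.1187358  0.045     ] (0.48627468943595886, 0.11750303208827972) 0.11412008106708527 0.04556021941910755
top 186 [0.48609376 0.11916671 0.0860814 ] [0.50436119 0.13644527 0.09328276]
scene red 146 [ 0.51090168 -0.21658362  0.01506439] [ 0.40355732 -0.27618902  0.0033268 ] [ 0.70574763 -0.11477202  0.02957534]
tt [0.48563903 0.1187358  0.045     ] (0.48456254601478577, 0.1208682656288147) 0.11333686113357544 0.045913258036179065
top 174 [0.48645775 0.12184441 0.08604921] [0.50266731 0.1383621  0.09444175]
[[ 0.42205619 -0.2634082   0.006     ]
 [ 0.48644429 -0.25944172  0.006     ]
 [ 0.46419231 -0.14295011  0.006     ]]
wristcam in tool [ 0.06707389  0.00027405 -0.14321646] [[-0.001, -0.964, -0.267], [1.0, -0.001, -0.0], [0.0, -0.267, 0.964]] 329.7630123222451
```

Call:
drive_tool(
  series=[
    [[-0.38,-0.225,0.08],-75,0.0854],
    [[-0.38,-0.225,0.08],-75,0.0854],
    [[-0.38,-0.225,0.08],-75,0.0854],
    [[-0.38,-0.225,0.08],-75,0.0854],
    [[-0.38,-0.225,0.08],-75,0.0854],
    [[-0.38,-0.225,0.08],-75,0.0854],
    [[-0.38,-0.225,0.08],-75,0.0854],
    [[-0.38,-0.225,0.08],-75,0.0854],
    [[-0.38,-0.225,0.08],-75,0.0854],
    [[-0.38,-0.225,0.08],-75,0.0854],
    [[-0.38,-0.225,0.08],-75,0.0854],
    [[-0.38,-0.225,0.08],-75,0.0854],
    [[-0.38,-0.225,0.08],-75,0.0854],
    [[-0.38,-0.225,0.08],-75,0.0854],
  ],
)

```text
time_s: 1.55
position: [0.4849, 0.1208, 0.1516]
tool_rot: [[-0.664, -0.748, 0.0], [-0.748, 0.664, 0.0], [-0.0, -0.0, -1.0]]
ft_force: [-0.0, 0.1, -0.5]
grip_width: 0.0854
gripper_force: 0.0
```

```bash
python3 - <<'E'
from h import *
d=viewer.get_image("wrist"); np.savez("pics/w1.npz",**d); s=env.observe()
print(s["time_s"],s["position"],s["tool_rot"].round(4).tolist(),s["q"],s["wrist_torque"])
c=proj(d,[[.4858,.1197,.0885]])[0]; print(c)
u,v=(c-[60,45]).astype(int); print(u,v)
im=cv2.resize(d["img"][v:v+90,u:u+120,::-1],(800,600),interpolation=cv2.INTER_CUBIC)
cv2.imwrite("pics/w1c.png",im)
E
```

```text
1.6 [0.48495191 0.12077474 0.15163755] [[-0.6641, -0.7477, 0.0004], [-0.7477, 0.6641, 0.0001], [-0.0003, -0.0002, -1.0]] [ 3.84395849e-01  2.12630454e+01  8.96631113e+01  4.41271669e-03
  6.90520385e+01 -1.38005181e+02] [ 0.00773127  0.00083846 -0.06318648]
[274.77535694 225.70519858]
214 180
```

View pics/w1c.png

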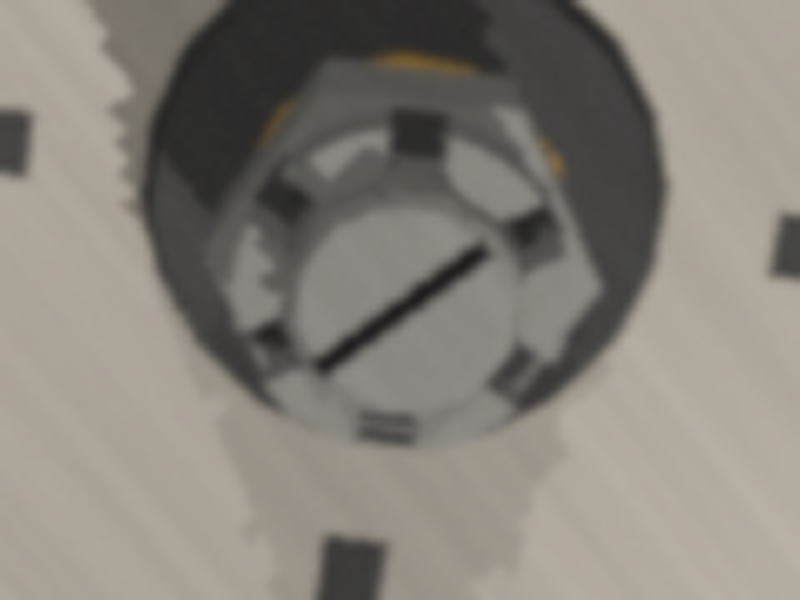

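The spindle line runs from crop (318,366) to (487,249), and slot centres are at (415,133)/(387,428), (280,195)/(515,372) and (530,225)/(270,340). The nut is clearly not aligned yet.

```bash
cat > line.py <<'E'
from h import *
def line(d,c,z=.0885):
    """direction (deg) and centre of the scribed line, on a rectified 0.1 mm patch of the spindle's end"""
    g=np.mgrid[-120:121,-120:121]*1e-4
    P=np.stack([c[0]+g[0],c[1]+g[1],np.full(g[0].shape,z)],-1)
    m=proj(d,P).reshape(241,241,2).astype(np.float32)
    I=cv2.remap(d["img"].mean(2).astype(np.float32),m[...,0],m[...,1],cv2.INTER_CUBIC)
    w=np.where((np.hypot(*g)<.0092),np.clip(95-I,0,None),0); W=w.sum()
    mx,my=(w*g[0]).sum()/W,(w*g[1]).sum()/W
    a=.5*np.degrees(np.arctan2(2*(w*(g[0]-mx)*(g[1]-my)).sum(),(w*((g[0]-mx)**2-(g[1]-my)**2)).sum()))
    return a,(c[0]+mx,c[1]+my)
E
python3 - <<'E'
from line import *
d=dict(np.load("pics/w1.npz"))
f=lambda a,z:world(d,np.array(a)/6.6667-.5+.075+np.array([214,180]),z)
L=f([(318,366),(487,249)],.0885); v=L[1]-L[0]; print("line",L.mean(0),np.degrees(np.arctan2(v[1],v[0])),np.linalg.norm(v))
ctr=f([(408,308)],.0885)[0]; print("spindle end ctr",ctr)
for c in (ctr,L.mean(0)): print(line(d,c))
S=f([(415,133),(387,428),(280,195),(515,372),(530,225),(270,340)],.082)
for p,q in S.reshape(3,2,3): v=q-p; print("slot",np.degrees(np.arctan2(v[1],v[0]))%60,(p+q)/2)
# hex corners at z=.075: left, right, topleft, topright
H=f([(210,255),(600,290),(330,62),(505,80)],.075); print(H)
v=H[3]-H[2]; print("flat dir",np.degrees(np.arctan2(v[1],v[0]))%60)
s=env.observe(); print("yaw x",np.degrees(np.arctan2(*s["tool_rot"][1::-1,0])))
# chocks via top depth
t=dict(np.load("pics/top0.npz")); P,C=cloud(t); c0=np.array([.4858,.1195])
for a in range(4):
    q=np.degrees(np.arctan2(P[:,1]-c0[1],P[:,0]-c0[0]))
    m=(abs(P[:,2]-.06)<.006)&(abs(np.hypot(*(P[:,:2]-c0).T)-.094)<.015)&(((q+180)//90)==a); print("chock",m.sum(),q[m].mean())
E
```

```text
line [0.48628206 0.11932957 0.0885    ] 174.34235467875496 0.020625297386044517
spindle end ctr [0.48583229 0.11973555 0.0885    ]
(np.float64(-4.552289893277788), (np.float64(0.48576488858042016), np.float64(0.11940620118169974)))
(np.float64(-4.545063026721018), (np.float64(0.4861721048437474), np.float64(0.11937303548528733)))
slot 43.04103637695104 [0.48606186 0.11882694 0.082     ]
slot 40.0505118096802 [0.48629247 0.11879317 0.082     ]
slot 43.18739103909202 [0.48616616 0.11868354 0.082     ]
[[0.50038452 0.10487848 0.075     ]
 [0.47244194 0.13483192 0.075     ]
 [0.47722639 0.09802447 0.075     ]
 [0.46513317 0.11127989 0.075     ]]
flat dir 12.37491535945361
yaw x -131.61199763315068
chock 170 -139.5181901735274
chock 164 -48.59853150458817
chock 158 39.46753493811887
chock 157 130.72477868150418
```

Call:
drive_tool(
  series=[
    [[0.0004,-0.0018,0],36,0.0854],
    [[0.0004,-0.0018,0],36,0.0854],
    [[0.0004,-0.0018,0.02],36,0.0854],
    [[0.0004,-0.0018,0.04],36,0.0854],
    [[0.0004,-0.0018,0.06],36,0.0854],
    [[0.0004,-0.0018,0.08],36,0.0854],
    [[0.0004,-0.0018,0.09],36,0.06],
    [[0.0004,-0.0018,0.094],36,0.05],
    [[0.0004,-0.0018,0.094],36,0.05],
    [[0.0004,-0.0018,0.094],36,0.05],
  ],
  newtons=100,
)

```text
time_s: 2.6
position: [0.4869, 0.1184, 0.0581]
tool_rot: [[-0.977, -0.213, 0.001], [-0.213, 0.977, 0.0], [-0.001, -0.0, -1.0]]
ft_force: [0.4, -0.2, -0.1]
grip_width: 0.0502
gripper_force: 0.0
```

```bash
python3 - <<'E'
from h import *
d=viewer.get_image("wrist"); np.savez("pics/w2.npz",**d); s=env.observe()
print(s["time_s"],s["position"],np.degrees(np.arctan2(*s["tool_rot"][1::-1,1])),s["q"],s["wrist_torque"],s["ft_force"],s["grip_width"])
cv2.imwrite("pics/w2c.png",cv2.resize(d["img"][:,:,::-1],(800,600),interpolation=cv2.INTER_CUBIC))
print(proj(d,[[.486,.1193,.0885]])*1.4286)
E
```

```text
2.65 [0.48696505 0.11829877 0.05810201] 102.32400956576669 [ 9.43856047e-02  2.87434512e+01  9.62150216e+01 -9.73538047e-04
  5.49554315e+01 -1.02229079e+02] [-0.05778057 -0.02200292 -0.04053916] [-0.48690777  0.00112534  0.38743936] 0.05022161585955252
[[398.94047694 427.43851217]]
```

View pics/w2c.png

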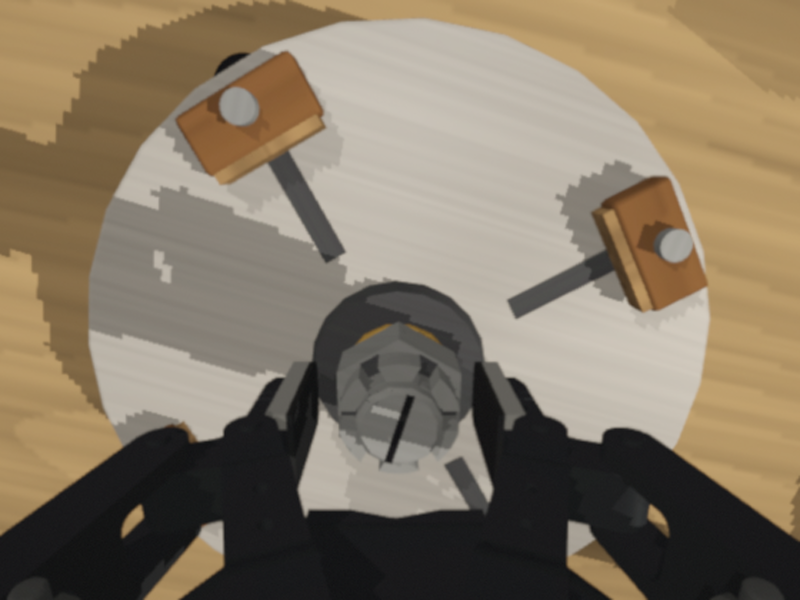

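The nut sits between the open fingers, with the spindle end at (400,425) and about 1 mm off centre. I'll correct that and close.

Call:
drive_tool(
  series=[
    [[0.0007,0.0012,0],0,0.045],
    [[0.0007,0.0012,0],0,0.03],
    [[0.0007,0.0012,0],0,0.03],
    [[0.0007,0.0012,0],0,0.03],
    [[0.0007,0.0012,0],0,0.03],
    [[0.0007,0.0012,0],0,0.03],
  ],
  newtons=100,
)

```text
time_s: 3.25
position: [0.4857, 0.1191, 0.0583]
tool_rot: [[-0.977, -0.213, 0.001], [-0.213, 0.977, -0.0], [-0.001, -0.0, -1.0]]
ft_force: [-2.5, -1.5, 8.3]
grip_width: 0.0339
gripper_force: 98.9
```

```bash
cat > st.py <<'E'
from h import *
s=env.observe()
print("t",s["time_s"],"p",s["position"].round(4),"yangle %.2f"%np.degrees(np.arctan2(*s["tool_rot"][1::-1,1])),"q6 %.2f"%s["q"][5],"T",s["wrist_torque"].round(3),"F",s["ft_force"].round(1),"w %.4f"%s["grip_width"],"g %.1f"%s["gripper_force"],"j6 %.3f"%s["joint_efforts"][5])
E
python3 st.py
```

```text
t 3.25 p [0.4857 0.1191 0.0583] yangle 102.31 q6 -102.11 T [-0.166  0.402 -0.   ] F [-2.5 -1.5  8.3] w 0.0339 g 98.9 j6 -0.012
```

```bash
python3 - <<'E'
from h import *
o=[]
for n in ("scene","wrist"):
    d=viewer.get_image(n); c=proj(d,[[.486,.1193,.08]])[0].astype(int); print(n,c)
    k=40 if n=="scene" else 75
    im=cv2.copyMakeBorder(d["img"],80,80,80,80,cv2.BORDER_CONSTANT)
    o.append(cv2.resize(im[c[1]+80-k:c[1]+80+k,c[0]+80-k:c[0]+80+k,::-1],(400,400),interpolation=cv2.INTER_CUBIC))
cv2.imwrite("pics/g3.png",np.clip(np.hstack(o)*1.3,0,255))
E
```

```text
scene [333 216]
wrist [276 290][ WARN:0@3.181] global loadsave.cpp:1063 imwrite_ Unsupported depth image for selected encoder is fallbacked to CV_8U.
```

View pics/g3.png

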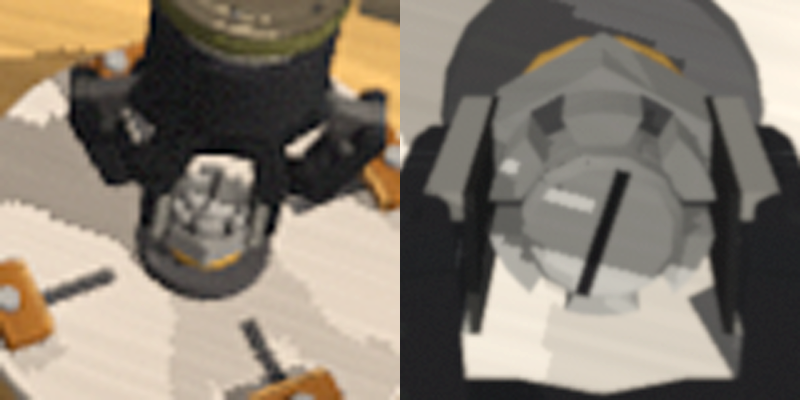

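Pads lie flat along two hex flats. I'll start turning in small steps with gentle stops.

Call:
drive_tool(
  series=[
    [[0,0,0],1,0.03],
    [[0,0,0],3,0.03],
    [[0,0,0],5,0.03],
    [[0,0,0],7,0.03],
    [[0,0,0],9,0.03],
    [[0,0,0],10.5,0.03],
    [[0,0,0],11.3,0.03],
    [[0,0,0],11.7,0.03],
    [[0,0,0],11.9,0.03],
    [[0,0,0],12,0.03],
    [[0,0,0],12,0.03],
  ],
)

```text
time_s: 4.45
position: [0.4857, 0.1191, 0.0583]
tool_rot: [[-1.0, -0.006, 0.001], [-0.006, 1.0, -0.0], [-0.001, -0.0, -1.0]]
ft_force: [-2.8, -1.5, 8.1]
grip_width: 0.0334
gripper_force: 98.9
```

```bash
python3 st.py
```

```text
t 4.45 p [0.4857 0.1191 0.0583] yangle 90.33 q6 -90.11 T [-0.208  0.451  0.051] F [-2.8 -1.5  8.1] w 0.0334 g 98.9 j6 0.067
```

Call:
drive_tool(
  series=[
    [[0,0,0],1,0.03],
    [[0,0,0],3,0.03],
    [[0,0,0],5,0.03],
    [[0,0,0],7,0.03],
    [[0,0,0],9,0.03],
    [[0,0,0],10.5,0.03],
    [[0,0,0],11.3,0.03],
    [[0,0,0],11.7,0.03],
    [[0,0,0],11.9,0.03],
    [[0,0,0],12,0.03],
    [[0,0,0],12,0.03],
  ],
)

```text
time_s: 5.55
position: [0.4858, 0.1191, 0.0583]
tool_rot: [[-0.979, 0.202, 0.001], [0.202, 0.979, -0.0], [-0.001, -0.0, -1.0]]
ft_force: [-1.6, -0.4, 8.4]
grip_width: 0.0336
gripper_force: 98.8
```

```bash
python3 st.py;  python3 - <<'E'
from h import *
d=viewer.get_image("wrist"); np.savez("pics/w4.npz",**d)
c=proj(d,[[.486,.1193,.0885]])[0].astype(int)
cv2.imwrite("pics/w4.png",cv2.resize(d["img"][c[1]-60:c[1]+60,c[0]-80:c[0]+80,::-1],(800,600),interpolation=cv2.INTER_CUBIC))
E
```

```text
t 5.55 p [0.4858 0.1191 0.0583] yangle 78.33 q6 -78.11 T [-0.142  0.466  0.008] F [-1.6 -0.4  8.4] w 0.0336 g 98.8 j6 0.067
```

View pics/w4.png

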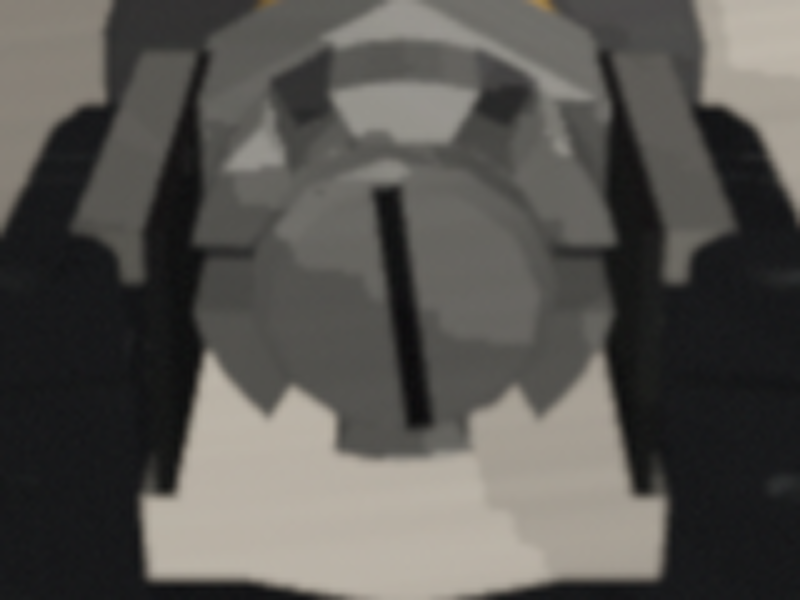

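The nut turns with the gripper: its slots lie straight along the closing line at (220,250)/(590,250), while the scribed line runs (385,190)–(420,425).

```bash
python3 - <<'E'
from line import *
d=dict(np.load("pics/w4.npz")); c=proj(d,[[.486,.1193,.0885]])[0].astype(int)
L=world(d,np.array([(387,190),(420,425)])/5-.4+c-[80,60],.0885); v=L[1]-L[0]
print(np.degrees(np.arctan2(v[1],v[0])),L.mean(0))
import line
for k in ((.486,.1193),(.4862,.1190),L.mean(0)):
    for th in (50,70): 
        g=np.mgrid[-120:121,-120:121]*1e-4
        P=np.stack([k[0]+g[0],k[1]+g[1],np.full(g[0].shape,.0885)],-1)
        m=proj(d,P).reshape(241,241,2).astype(np.float32)
        I=cv2.remap(d["img"].mean(2).astype(np.float32),m[...,0],m[...,1],cv2.INTER_LINEAR)
        w=((np.hypot(*g)<.0105)&(I<th)).astype(np.uint8)
        n,lab,st,_=cv2.connectedComponentsWithStats(w); j=1+st[1:,4].argmax()
        q=np.argwhere(lab==j).astype(np.float32); vx,vy,x0,y0=cv2.fitLine(q,cv2.DIST_L2,0,.01,.01).ravel()
        print(th,st[j],np.degrees(np.arctan(vy/vx)),(k[0]+(x0-120)*1e-4,k[1]+(y0-120)*1e-4))
E
```

```text
-4.634063131657913 [0.48662515 0.11910835 0.0885    ]
50 [ 100   22   35  203 3932] -4.522247 (np.float32(0.48671535), np.float32(0.119048804))
70 [  97   20   41  205 5136] -4.5393367 (np.float32(0.48673037), np.float32(0.11905471))
50 [ 103   20   35  205 3976] -4.529047 (np.float32(0.4868239), np.float32(0.11903982))
70 [ 100   18   41  207 5196] -4.5522037 (np.float32(0.4868433), np.float32(0.11904496))
50 [ 102   16   35  209 4047] -4.540058 (np.float64(0.4870174659257476), np.float64(0.11902631196307753))
70 [  98   16   41  209 5272] -4.534467 (np.float64(0.4871221533934307), np.float64(0.11902113236892306))
```

Call:
drive_tool(
  series=[
    [[0,0,0],1,0.03],
    [[0,0,0],3,0.03],
    [[0,0,0],5,0.03],
    [[0,0,0],7,0.03],
    [[0,0,0],9,0.03],
    [[0,0,0],10.5,0.03],
    [[0,0,0],11.3,0.03],
    [[0,0,0],11.7,0.03],
    [[0,0,0],11.9,0.03],
    [[0,0,0],12,0.03],
    [[0,0,0],12,0.03],
  ],
)

```text
time_s: 6.7
position: [0.4857, 0.1191, 0.0583]
tool_rot: [[-0.916, 0.401, 0.001], [0.401, 0.916, -0.0], [-0.001, 0.0, -1.0]]
ft_force: [-2.1, -1.2, 9.0]
grip_width: 0.034
gripper_force: 98.8
```

```bash
python3 st.py
```

```text
t 6.7 p [0.4857 0.1191 0.0583] yangle 66.33 q6 -66.11 T [-0.244  0.424  0.059] F [-2.1 -1.2  9. ] w 0.0340 g 98.8 j6 0.067
```

Hole direction -4.54°, so the first alignment comes at tool-y 55.46°.

Call:
drive_tool(
  series=[
    [[0,0,0],1,0.03],
    [[0,0,0],3,0.03],
    [[0,0,0],5,0.03],
    [[0,0,0],7,0.03],
    [[0,0,0],8.7,0.03],
    [[0,0,0],9.8,0.03],
    [[0,0,0],10.4,0.03],
    [[0,0,0],10.7,0.03],
    [[0,0,0],10.8,0.03],
    [[0,0,0],10.9,0.03],
    [[0,0,0],10.9,0.03],
  ],
)

```text
time_s: 7.8
position: [0.4857, 0.1191, 0.0583]
tool_rot: [[-0.823, 0.567, 0.001], [0.567, 0.823, -0.0], [-0.001, 0.0, -1.0]]
ft_force: [-3.1, -0.5, 8.1]
grip_width: 0.034
gripper_force: 98.8
```

```bash
python3 st.py
```

```text
t 7.8 p [0.4857 0.1191 0.0583] yangle 55.43 q6 -55.21 T [-0.232  0.446  0.026] F [-3.1 -0.5  8.1] w 0.0340 g 98.8 j6 0.072
```

Still loose (0.03 N m), so I go on.

Call:
drive_tool(
  series=[
    [[0,0,0],1,0.03],
    [[0,0,0],3,0.03],
    [[0,0,0],5,0.03],
    [[0,0,0],7,0.03],
    [[0,0,0],9,0.03],
    [[0,0,0],11,0.03],
    [[0,0,0],13,0.03],
    [[0,0,0],14,0.03],
    [[0,0,0],14.6,0.03],
    [[0,0,0],14.9,0.03],
    [[0,0,0],15,0.03],
    [[0,0,0],15,0.03],
  ],
)

```text
time_s: 9.0
position: [0.4857, 0.1191, 0.0583]
tool_rot: [[-0.648, 0.761, 0.001], [0.761, 0.648, -0.0], [-0.001, 0.0, -1.0]]
ft_force: [-3.0, -1.9, 7.8]
grip_width: 0.0336
gripper_force: 98.8
```

```bash
python3 st.py
```

```text
t 9.0 p [0.4857 0.1191 0.0583] yangle 40.43 q6 -40.21 T [-0.224  0.452  0.103] F [-3.  -1.9  7.8] w 0.0336 g 98.8 j6 0.061
```

Call:
drive_tool(
  series=[
    [[0,0,0],1,0.03],
    [[0,0,0],3,0.03],
    [[0,0,0],5,0.03],
    [[0,0,0],7,0.03],
    [[0,0,0],9,0.03],
    [[0,0,0],11,0.03],
    [[0,0,0],13,0.03],
    [[0,0,0],14,0.03],
    [[0,0,0],14.6,0.03],
    [[0,0,0],14.9,0.03],
    [[0,0,0],15,0.03],
    [[0,0,0],15,0.03],
  ],
)

```text
time_s: 10.2
position: [0.4857, 0.1191, 0.0583]
tool_rot: [[-0.431, 0.903, 0.001], [0.903, 0.431, -0.001], [-0.001, 0.001, -1.0]]
ft_force: [-2.7, -2.1, 7.6]
grip_width: 0.0336
gripper_force: 98.9
```

```bash
python3 st.py
```

```text
t 10.2 p [0.4857 0.1191 0.0583] yangle 25.51 q6 -25.26 T [-0.161  0.457  0.634] F [-2.7 -2.1  7.6] w 0.0336 g 98.9 j6 0.638
```

Snug now (0.64 N m at 25.5°). The next aligned slot is at -4.54°, 30° on, plus about 0.5° for spring-back.

Call:
drive_tool(
  series=[
    [[0,0,0],1,0.03],
    [[0,0,0],3,0.03],
    [[0,0,0],5,0.03],
    [[0,0,0],7,0.03],
    [[0,0,0],9,0.03],
    [[0,0,0],11,0.03],
    [[0,0,0],13,0.03],
    [[0,0,0],15,0.03],
    [[0,0,0],17,0.03],
    [[0,0,0],19,0.03],
    [[0,0,0],21,0.03],
    [[0,0,0],23,0.03],
    [[0,0,0],25,0.03],
    [[0,0,0],27,0.03],
    [[0,0,0],29,0.03],
    [[0,0,0],30,0.03],
    [[0,0,0],30.4,0.03],
    [[0,0,0],30.6,0.03],
    [[0,0,0],30.6,0.03],
    [[0,0,0],30.6,0.03],
  ],
)

```text
time_s: 12.2
position: [0.4857, 0.1191, 0.0583]
tool_rot: [[0.089, 0.996, 0.001], [0.996, -0.089, -0.001], [-0.001, 0.001, -1.0]]
ft_force: [-1.7, 0.4, 8.8]
grip_width: 0.0339
gripper_force: 98.9
```

```bash
python3 st.py;python3 - <<'E'
from h import *
d=viewer.get_image("wrist"); np.savez("pics/w5.npz",**d)
E
```

```text
t 12.2 p [0.4857 0.1191 0.0583] yangle -5.09 q6 5.33 T [-0.159  0.528  0.664] F [-1.7  0.4  8.8] w 0.0339 g 98.9 j6 0.605
```

Call:
drive_tool(
  series=[
    [[0,0,0],0,0.05],
    [[0,0,0],0,0.055],
    [[0,0,0],0,0.055],
    [[0,0,-0.01],0,0.055],
    [[0,0,-0.03],0,0.055],
    [[0,0,-0.06],0,0.055],
    [[0,0,-0.08],0,0.055],
    [[0,0,-0.09],0,0.055],
    [[0,0,-0.09],0,0.055],
    [[0,0,-0.09],0,0.055],
  ],
)

```text
time_s: 13.25
position: [0.4852, 0.1192, 0.1467]
tool_rot: [[0.09, 0.996, -0.001], [0.996, -0.09, -0.0], [-0.0, -0.001, -1.0]]
ft_force: [0.4, 0.4, -0.3]
grip_width: 0.0547
gripper_force: 0.0
```

```bash
python3 st.py;python3 - <<'E'
from line import *
d=viewer.get_image("wrist"); np.savez("pics/w6.npz",**d)
c=(.4861,.1192)
print(line(d,c)); h=np.degrees(0)
g=np.mgrid[-240:241,-240:241]*1e-4; a=np.radians(-4.54)
P=np.stack([c[0]+g[1]*np.cos(a)-g[0]*np.sin(a),c[1]+g[1]*np.sin(a)+g[0]*np.cos(a),np.full(g[0].shape,.084)],-1)
m=proj(d,P).reshape(481,481,2).astype(np.float32)
I=cv2.remap(d["img"],m[...,0],m[...,1],cv2.INTER_CUBIC)[::-1]
cv2.imwrite("pics/w6.png",cv2.resize(I[:,:,::-1],(600,600)))
E
```

```text
t 13.25 p [0.4852 0.1192 0.1467] yangle -5.19 q6 5.39 T [ 0.066 -0.029  0.002] F [ 0.4  0.4 -0.3] w 0.0547 g 0.0 j6 0.000
(np.float64(-4.616330351024451), (np.float64(0.4862022095332373), np.float64(0.11885452927507671)))
```

View pics/w6.png

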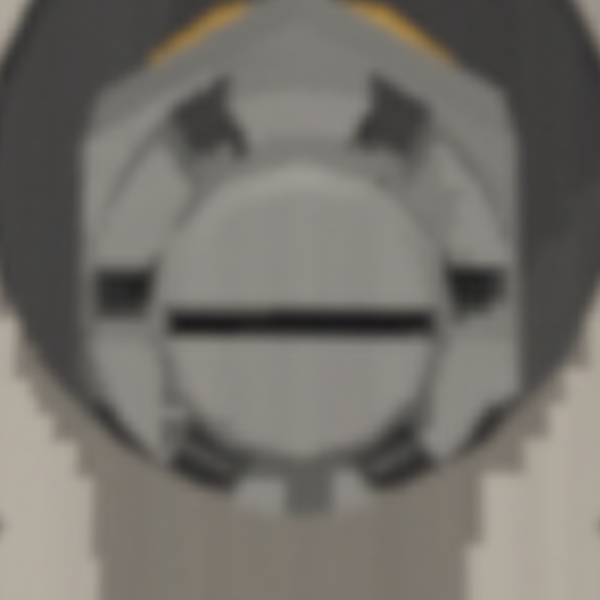

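The nut is aligned: both slots level with the line at (125,292) and (478,290). Now the pin.

Call:
drive_tool(
  series=[
    [[-0.385,-0.0207,0],88,0.055],
    [[-0.385,-0.0207,0],88,0.055],
    [[-0.385,-0.0207,0],88,0.055],
    [[-0.385,-0.0207,0],88,0.055],
    [[-0.385,-0.0207,0],88,0.055],
    [[-0.385,-0.0207,0],88,0.055],
    [[-0.385,-0.0207,0],88,0.055],
    [[-0.385,-0.0207,0],88,0.055],
    [[-0.385,-0.0207,0],88,0.055],
    [[-0.385,-0.0207,0],88,0.055],
    [[-0.385,-0.0207,0],88,0.055],
    [[-0.385,-0.0207,0],88,0.055],
    [[-0.385,-0.0207,0],88,0.055],
    [[-0.385,-0.0207,0],88,0.055],
  ],
)

```text
time_s: 14.7
position: [0.4301, -0.2622, 0.147]
tool_rot: [[0.999, -0.055, -0.001], [-0.055, -0.999, 0.001], [-0.001, -0.001, -1.0]]
ft_force: [0.4, -0.2, 0.2]
grip_width: 0.0553
gripper_force: 0.0
```

```bash
python3 st.py;python3 - <<'E'
from h import *
d=viewer.get_image("wrist"); np.savez("pics/w7.npz",**d)
r,g,b=d["img"].astype(int).transpose(2,0,1)
m=((r>90)&(g<.45*r)&(b<.45*r)).astype(np.uint8)
n,lab,st,ce=cv2.connectedComponentsWithStats(m); j=1+st[1:,4].argmax(); print(st[j],ce[j])
v,u=np.nonzero(lab==j); W=world(d,np.c_[u,v],.012)
rc=cv2.minAreaRect((W[:,:2]*1e3).astype(np.float32)); print(rc)
cv2.imwrite("pics/w7.png",cv2.resize(d["img"][:,:,::-1],(800,600),interpolation=cv2.INTER_CUBIC))
E
```

```text
t 14.7 p [ 0.4301 -0.2622  0.147 ] yangle -93.13 q6 48.28 T [-0.    -0.03  -0.063] F [ 0.4 -0.2  0.2] w 0.0553 g 0.0 j6 -0.008
[264 186  34  38 904] [280.54867257 203.95022124]
((426.8605651855469, -265.5263671875), (31.990297317504883, 24.921499252319336), 7.667455196380615)
```

View pics/w7.png

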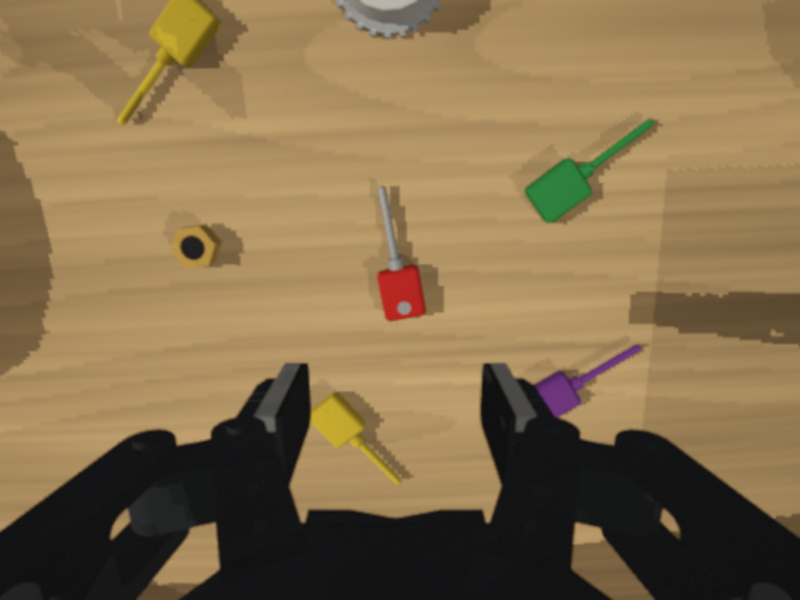

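The red pin: handle centre (401,293), collar (397,262), nose (382,187); its handle points back towards the gripper.

```bash
python3 - <<'E'
from h import *
d=dict(np.load("pics/w7.npz"))
W=world(d,np.array([(382,187),(396.5,262)])/1.4286-.15,.006); v=W[0]-W[1]; print(W,np.degrees(np.arctan2(v[1],v[0])))
# shank points: grey bright pixels in strip
a=np.radians(7.67); h=np.array([.42686,-.26553]); 
g=np.mgrid[-60:61,50:640]*1e-4   # lateral, along from handle centre
P=np.stack([h[0]+g[1]*np.cos(a)-g[0]*np.sin(a),h[1]+g[1]*np.sin(a)+g[0]*np.cos(a),np.full(g[0].shape,.007)],-1)
m=proj(d,P).reshape(g[0].shape+(2,)).astype(np.float32)
I=cv2.remap(d["img"],m[...,0],m[...,1],cv2.INTER_LINEAR).astype(float)
s=np.clip(I[...,2]-100,0,None)*(I[...,0]-I[...,2]<35)   # bluish-grey vs wood
for x0 in range(200,600,50):
    w=s[:,x0:x0+50]; print(round((x0+75)*.1,1), (w*g[0][:,x0:x0+50]).sum()/(w.sum()+1e-9)*1e3, w.sum())
c=rel([h[0],h[1],.002]); print("to handle centre",c)
E
```

```text
[[ 0.49021199 -0.25765211  0.006     ]
 [ 0.4451001  -0.26373074  0.006     ]] 7.674135443347148
27.5 0.6733312765136804 64825.0
32.5 0.6529472410237922 66927.0
37.5 0.6311151158190756 68253.0
42.5 0.606628438702176 68885.0
47.5 0.5980217068836288 68089.0
52.5 0.5881191657255502 69953.0
57.5 0.5672637070521762 70347.0
62.5 0.5157838983050748 50976.0
to handle centre [-0.00305167  0.0035509   0.14508155]
```

Call:
drive_tool(
  series=[
    [[-0.003,0.0031,0.02],-8,0.045],
    [[-0.003,0.0031,0.05],-10.7,0.045],
    [[-0.003,0.0031,0.09],-10.7,0.045],
    [[-0.003,0.0031,0.12],-10.7,0.045],
    [[-0.003,0.0031,0.135],-10.7,0.045],
    [[-0.003,0.0031,0.142],-10.7,0.045],
    [[-0.003,0.0031,0.145],-10.7,0.045],
    [[-0.003,0.0031,0.145],-10.7,0.045],
    [[-0.003,0.0031,0.145],-10.7,0.045],
  ],
  newtons=40,
)

```text
time_s: 15.65
position: [0.4274, -0.2656, 0.0031]
tool_rot: [[0.991, 0.131, 0.001], [0.131, -0.991, -0.001], [0.001, 0.001, -1.0]]
ft_force: [-0.7, 0.5, -0.3]
grip_width: 0.045
gripper_force: 0.0
```

```bash
python3 st.py;python3 - <<'E'
from h import *
d=viewer.get_image("wrist"); np.savez("pics/w8.npz",**d)
r,g,b=d["img"].astype(int).transpose(2,0,1)
m=((r>90)&(g<.45*r)&(b<.45*r)).astype(np.uint8)
n,lab,st,ce=cv2.connectedComponentsWithStats(m); j=1+st[1:,4].argmax(); print(st[j],ce[j])
v,u=np.nonzero(lab==j); W=world(d,np.c_[u,v],.012)
rc=cv2.minAreaRect((W[:,:2]*1e3).astype(np.float32)); print(rc); print(rel([rc[0][0]/1e3,rc[0][1]/1e3,0]))
E
```

```text
t 15.65 p [ 0.4274 -0.2656  0.0031] yangle -82.48 q6 37.12 T [-0.017  0.039  0.027] F [-0.7  0.5 -0.3] w 0.0450 g 0.0 j6 -0.002
[ 247  242   58   68 3369] [276.00653013 274.65063817]
((427.7265930175781, -265.1229553222656), (32.9731330871582, 25.210664749145508), 7.446990489959717)
[ 0.00039612 -0.00040983  0.00315252]
```

Call:
drive_tool(
  series=[
    [[0,-0.0004,0.0015],0,0.04],
    [[0,-0.0004,0.0015],0,0.03],
    [[0,-0.0004,0.0015],0,0.02],
    [[0,-0.0004,0.0015],0,0.02],
    [[0,-0.0004,0.0015],0,0.02],
    [[0,-0.0004,0.0015],0,0.02],
  ],
  newtons=50,
)

```text
time_s: 16.3
position: [0.427, -0.2649, 0.0012]
tool_rot: [[0.991, 0.131, 0.0], [0.131, -0.991, -0.0], [0.0, 0.0, -1.0]]
ft_force: [-0.7, 1.2, 6.4]
grip_width: 0.0249
gripper_force: 49.5
```

```bash
python3 st.py
```

```text
t 16.3 p [ 0.427  -0.2649  0.0012] yangle -82.49 q6 37.15 T [ 0.18   0.111 -0.011] F [-0.7  1.2  6.4] w 0.0249 g 49.5 j6 0.011
```

Call:
drive_tool(
  series=[
    [[0,0,-0.01],0,0.02],
    [[0,0,-0.04],0,0.02],
    [[0,0,-0.08],0,0.02],
    [[0,-0.02,-0.11],3,0.02],
    [[0.002,-0.06,-0.11],6,0.02],
    [[0.004,-0.1,-0.11],9,0.02],
    [[0.006,-0.14,-0.11],12,0.02],
    [[0.008,-0.18,-0.11],12,0.02],
    [[0.01,-0.22,-0.11],12,0.02],
    [[0.0107,-0.26,-0.11],12,0.02],
    [[0.0107,-0.3,-0.11],12,0.02],
    [[0.0107,-0.34,-0.11],12,0.02],
    [[0.0107,-0.37,-0.11],12,0.02],
    [[0.0107,-0.385,-0.11],12,0.02],
    [[0.0107,-0.394,-0.11],12,0.02],
    [[0.0107,-0.394,-0.11],12,0.02],
    [[0.0107,-0.394,-0.11],12,0.02],
    [[0.0107,-0.394,-0.11],12,0.02],
  ],
)

```text
time_s: 18.1
position: [0.3863, 0.1264, 0.1109]
tool_rot: [[0.997, -0.079, 0.0], [-0.079, -0.997, -0.0], [0.0, 0.0, -1.0]]
ft_force: [-0.2, 0.3, -0.7]
grip_width: 0.0245
gripper_force: 49.2
```

```bash
python3 st.py;python3 - <<'E'
from h import *
d=viewer.get_image("wrist"); np.savez("pics/w9.npz",**d)
cv2.imwrite("pics/w9.png",cv2.resize(d["img"][:,:,::-1],(800,600),interpolation=cv2.INTER_CUBIC))
s=env.observe(); R=s["tool_rot"]; p=s["position"]
f=p+R@np.array([.0224,0,-.0048]); t=f+R@np.array([.044,0,0])
print("pred face,tip px",proj(d,[f,t])*1.4286)
E
```

```text
t 18.1 p [0.3863 0.1264 0.1109] yangle -94.56 q6 95.88 T [ 0.002 -0.007  0.033] F [-0.2  0.3 -0.7] w 0.0245 g 49.2 j6 -0.005
pred face,tip px [[395.31647391 324.3475294 ]
 [395.28445911 177.33248221]]
```

View pics/w9.png

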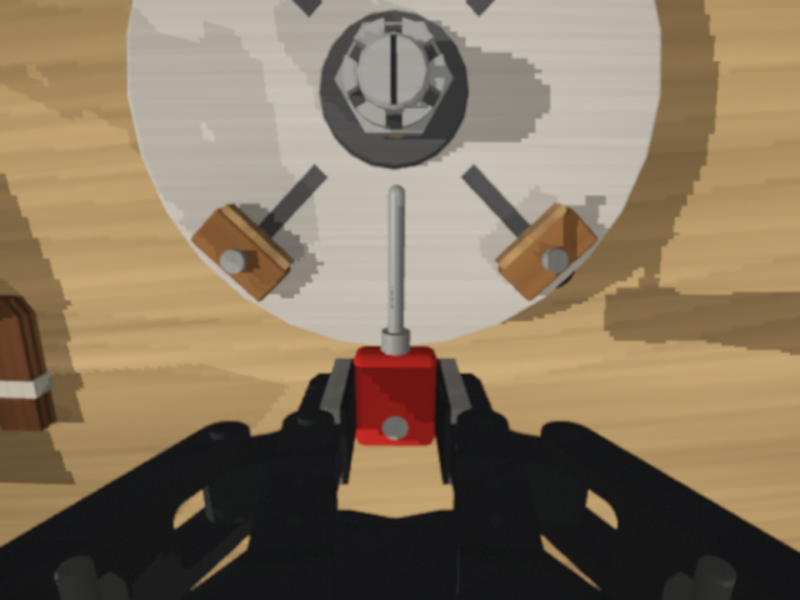

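Pin held straight: collar face near (396,330), nose (397,186), spindle end at (393,70). I'll check the pin's height and pitch from the depth image before going down.

```bash
cat > pin.py <<'E'
from line import *
def run(names=("wrist","scene","top")):
  s=env.observe(); R=s["tool_rot"]; p=s["position"]
  for n in names:
    d=viewer.get_image(n); np.savez(f"pics/last_{n}.npz",**d)
    P,C=cloud(d)
    q=(P-p)@R   # tool frame
    sp=(np.hypot(P[:,0]-.4858,P[:,1]-.1191)<.009)&(P[:,2]>.08); pl=(abs(np.hypot(P[:,0]-.4858,P[:,1]-.1191)-.06)<.012)&(abs(P[:,2]-.045)<.008)
    print(n,"spindle top",sp.sum(),P[sp].mean(0).round(4),"plate z",P[pl][:,2].mean().round(4),len(P))
    for a,b in ((.024,.034),(.034,.044),(.044,.054),(.054,.064)):
        m=(q[:,0]>a)&(q[:,0]<b)&(abs(q[:,1])<.006)&(abs(q[:,2]+.005)<.012)
        if m.sum(): print("  shank",a,m.sum(),"y %.2f"%(q[m,1].mean()*1e3),"z med %.2f p10 %.2f"%tuple(np.percentile(q[m,2],[50,10])*1e3))
E
python3 - <<'E'
from pin import *
run()
E
```

```text
wrist spindle top 1280 [0.4859 0.1191 0.0893] plate z 0.0457 234196
  shank 0.024 249 y 0.09 z med -7.31 p10 -8.27
  shank 0.034 260 y 0.15 z med -7.45 p10 -8.33
  shank 0.044 288 y 0.31 z med -7.31 p10 -8.44
  shank 0.054 295 y 0.30 z med -7.25 p10 -8.30
scene spindle top 46 [0.487  0.1188 0.0889] plate z 0.046 234237
  shank 0.024 8 y -2.84 z med -8.89 p10 -9.65
  shank 0.034 9 y -2.31 z med -7.24 p10 -8.05
  shank 0.044 8 y -2.66 z med -8.09 p10 -9.56
  shank 0.054 8 y -2.26 z med -7.77 p10 -9.38
top spindle top 57 [0.4858 0.1191 0.089 ] plate z 0.0457 234294
```

Call:
drive_tool(
  series=[
    [[0,-0.0005,0.006],-0.4,0.02],
    [[0,-0.0005,0.016],-0.4,0.02],
    [[0,-0.0005,0.026],-0.4,0.02],
    [[0,-0.0005,0.033],-0.4,0.02],
    [[0,-0.0005,0.0355],-0.4,0.02],
    [[0,-0.0005,0.0355],-0.4,0.02],
    [[0,-0.0005,0.0355],-0.4,0.02],
    [[0,-0.0005,0.0355],-0.4,0.02],
  ],
)

```text
time_s: 19.1
position: [0.3863, 0.1277, 0.0756]
tool_rot: [[0.997, -0.071, 0.001], [-0.071, -0.997, 0.0], [0.001, -0.0, -1.0]]
ft_force: [0.3, -0.9, 0.2]
grip_width: 0.0244
gripper_force: 49.2
```

```bash
python3 st.py;python3 - <<'E'
from pin import *
run(("wrist",))
d=dict(np.load("pics/last_wrist.npz")); print(line(d,(.4859,.1191)))
s=env.observe(); R=s["tool_rot"]; p=s["position"]
L=line(d,(.4859,.1191))[1]
for c in ((.4857,.1191),L): print("hole centre in tool",(np.array([*c,.08])-p)@R*1e3)
# shank image lateral profile at axis height, tool frame
g=np.mgrid[-60:61,220:640]*1e-4
P=p+np.stack([g[1],g[0],np.full(g[0].shape,-.0046)],-1)@R.T
m=proj(d,P).reshape(g[0].shape+(2,)).astype(np.float32)
I=cv2.remap(d["img"],m[...,0],m[...,1],cv2.INTER_LINEAR)
cv2.imwrite("pics/shank.png",cv2.resize(I[:,:,::-1],(800,230)))
gx=cv2.Sobel(cv2.GaussianBlur(I.mean(2).astype(np.float32),(1,9),0),cv2.CV_32F,0,1)
for x0 in range(20,400,60):
    pr=abs(gx[:,x0:x0+50].mean(1)); a=pr[:60].argmax(); b=60+pr[60:].argmax(); print((x0+245)*.1,"edges",(a-60)*.1,(b-60)*.1,"mid",(a+b-120)*.05)
E
```

```text
t 19.1 p [0.3863 0.1277 0.0756] yangle -94.09 q6 95.59 T [0.002 0.045 0.014] F [ 0.3 -0.9  0.2] w 0.0244 g 49.2 j6 -0.001
wrist spindle top 2146 [0.4859 0.1191 0.0893] plate z 0.0457 234227
  shank 0.024 243 y 0.13 z med -7.35 p10 -8.36
  shank 0.034 259 y 0.14 z med -7.40 p10 -8.28
  shank 0.044 289 y 0.32 z med -7.38 p10 -8.35
  shank 0.054 295 y 0.30 z med -7.32 p10 -8.22
(np.float64(-4.501756410032257), (np.float64(0.4859711637315559), np.float64(0.11920885024343114)))
hole centre in tool [99.82431002  1.46832694 -4.33114342]
hole centre in tool [100.08702782   1.34043061  -4.33096239]
26.5 edges -0.30000000000000004 2.4000000000000004 mid 1.05
32.5 edges -0.30000000000000004 2.5 mid 1.1
38.5 edges -0.30000000000000004 2.5 mid 1.1
44.5 edges -0.1 2.5 mid 1.2000000000000002
50.5 edges -0.2 2.6 mid 1.2000000000000002
56.5 edges -0.2 2.6 mid 1.2000000000000002
62.5 edges -0.30000000000000004 2.6 mid 1.1500000000000001
```

```bash
cat > al.py <<'E'
from line import *
def go(N=4):
  out=[]
  for i in range(N):
    d=viewer.get_image("wrist"); s=env.observe(); R,t=pose(d); P,C=cloud(d)
    h=line(d,(.4859,.1191))
    sp=(np.hypot(P[:,0]-.4858,P[:,1]-.1191)<.0115)&(P[:,2]>.085); cs=P[sp]
    p,Rt=s["position"],s["tool_rot"]; q=(P-p)@Rt
    m=(q[:,0]>.025)&(q[:,0]<.064)&(abs(q[:,1])<.006)&(abs(q[:,2]+.005)<.008)
    X=P[m]; f=cv2.fitLine(X[:,:2].astype(np.float32),cv2.DIST_HUBER,0,1e-5,1e-5).ravel()
    ang=np.degrees(np.arctan(f[1]/f[0])); n=np.array([-f[1],f[0]])*np.sign(f[0])
    k,_=cv2.minEnclosingCircle(cs[:,:2].astype(np.float32))
    tip=q[m,0].max()
    out.append([ang,h[0],n@(np.array(h[1])-f[2:])*1e3,n@(np.array(k)-f[2:])*1e3,h[1][0]*1e3,h[1][1]*1e3,cs[:,2].mean()*1e3-np.median(X[:,2])*1e3,*(p*1e3),np.degrees(np.arctan2(Rt[1,0],Rt[0,0]))])
  o=np.array(out); np.set_printoptions(suppress=True,linewidth=160)
  print("pin ang, line ang, line ctr left of pin mm, circ left, hx,hy, spindle top above shank, p xyz, tool x ang"); print(o.round(2)); print(o.mean(0).round(2))
  print("hole in tool frame:", ((np.array([.4857,.1191,.08])-p)@Rt*1e3).round(2))
E
python3 -c "from al import *; go()"
```

```text
pin ang, line ang, line ctr left of pin mm, circ left, hx,hy, spindle top above shank, p xyz, tool x ang
[[ -4.52  -4.52  -0.69  -0.77 485.96 119.21   6.2  386.25 127.65  75.57  -4.08]
 [ -4.51  -4.51  -0.69  -0.79 485.96 119.21   6.2  386.21 127.66  75.54  -4.09]
 [ -4.55  -4.52  -0.66  -0.79 485.96 119.21   6.32 386.18 127.64  75.49  -4.09]
 [ -4.55  -4.52  -0.65  -0.72 485.96 119.21   6.37 386.16 127.65  75.45  -4.09]]
[ -4.53  -4.52  -0.67  -0.77 485.96 119.21   6.27 386.2  127.65  75.51  -4.09]
hole in tool frame: [99.9   1.43 -4.52]
```

Pin angle matches the hole and height is right to 0.1 mm. I need only +0.7 mm in tool y.

Call:
drive_tool(
  series=[
    [[0.003,0.0007,0],0,0.02],
    [[0.007,0.0007,0],0,0.02],
    [[0.011,0.0007,0],0,0.02],
    [[0.014,0.0007,0],0,0.02],
    [[0.016,0.0007,0],0,0.02],
    [[0.016,0.0007,0],0,0.02],
    [[0.016,0.0007,0],0,0.02],
  ],
)

```text
time_s: 20.05
position: [0.4019, 0.1258, 0.0753]
tool_rot: [[0.997, -0.071, -0.0], [-0.071, -0.997, 0.0], [-0.0, 0.0, -1.0]]
ft_force: [-0.1, 1.0, -0.6]
grip_width: 0.025
gripper_force: 49.2
```

```bash
python3 -c "from al import *; go(3)"; python3 st.py
```

```text
pin ang, line ang, line ctr left of pin mm, circ left, hx,hy, spindle top above shank, p xyz, tool x ang
[[ -4.53  -4.44  -0.06  -0.19 485.92 119.23   6.57 401.87 125.83  75.3   -4.09]
 [ -4.47  -4.43  -0.1   -0.21 485.91 119.23   6.54 401.85 125.84  75.3   -4.08]
 [ -4.51  -4.42  -0.08  -0.24 485.89 119.23   6.57 401.88 125.84  75.32  -4.08]]
[ -4.5   -4.43  -0.08  -0.21 485.9  119.23   6.56 401.87 125.84  75.31  -4.08]
hole in tool frame: [84.08  0.76 -4.68]
t 20.2 p [0.4019 0.1258 0.0753] yangle -94.08 q6 95.27 T [-0.009 -0.002 -0.003] F [ 0.7  0.3 -0.3] w 0.0244 g 49.2 j6 0.000
```

Call:
drive_tool(
  series=[
    [[0.002,0.0001,-0.0002],0,0.02],
    [[0.004,0.0001,-0.0002],0,0.02],
    [[0.006,0.0001,-0.0002],0,0.02],
    [[0.008,0.0002,-0.0002],0,0.02],
    [[0.01,0.0002,-0.0002],0,0.02],
    [[0.012,0.0002,-0.0002],0,0.02],
    [[0.013,0.0002,-0.0002],0,0.02],
    [[0.014,0.0002,-0.0002],0,0.02],
    [[0.014,0.0002,-0.0002],0,0.02],
  ],
)

```text
time_s: 21.1
position: [0.4161, 0.1246, 0.0755]
tool_rot: [[0.997, -0.071, 0.0], [-0.071, -0.997, -0.0], [0.0, -0.0, -1.0]]
ft_force: [-0.6, 0.5, -0.4]
grip_width: 0.0244
gripper_force: 49.2
```

```bash
python3 -c "from al import *; go(2)"; python3 st.py
```

```text
pin ang, line ang, line ctr left of pin mm, circ left, hx,hy, spindle top above shank, p xyz, tool x ang
[[ -3.69  -4.51  -0.45  -0.63 485.59 119.27   5.99 415.95 124.61  75.5   -4.09]
 [ -3.78  -4.48  -0.42  -0.58 485.59 119.27   6.05 415.91 124.62  75.51  -4.08]]
[ -3.73  -4.49  -0.43  -0.61 485.59 119.27   6.02 415.93 124.62  75.51  -4.09]
hole in tool frame: [70.01  0.54 -4.49]
t 21.2 p [0.4159 0.1246 0.0755] yangle -94.08 q6 95.06 T [-0.019 -0.068 -0.05 ] F [-0.4  0.1 -0.8] w 0.0245 g 49.2 j6 -0.000
```

No contact force, and the nose is inside the hole. I continue gently.

Call:
drive_tool(
  series=[
    [[0.002,0,0],0,0.02],
    [[0.004,0,0],0,0.02],
    [[0.006,0,0],0,0.02],
    [[0.008,0.0001,0],0,0.02],
    [[0.01,0.0001,0],0,0.02],
    [[0.011,0.0001,0],0,0.02],
    [[0.012,0.0001,0],0,0.02],
    [[0.012,0.0001,0],0,0.02],
  ],
)

```text
time_s: 22.0
position: [0.428, 0.1236, 0.0755]
tool_rot: [[0.997, -0.071, 0.0], [-0.071, -0.997, 0.0], [0.0, -0.0, -1.0]]
ft_force: [0.0, -0.8, -0.6]
grip_width: 0.0243
gripper_force: 49.2
```

```bash
python3 st.py
```

```text
t 22.0 p [0.428  0.1236 0.0755] yangle -94.09 q6 94.91 T [0.012 0.035 0.024] F [ 0.  -0.8 -0.6] w 0.0243 g 49.2 j6 -0.002
```

Call:
drive_tool(
  series=[
    [[0.002,0,0],0,0.02],
    [[0.004,0,0],0,0.02],
    [[0.006,0,0],0,0.02],
    [[0.008,0.0001,0],0,0.02],
    [[0.01,0.0001,0],0,0.02],
    [[0.012,0.0001,0],0,0.02],
    [[0.014,0.0001,0],0,0.02],
    [[0.015,0.0001,0],0,0.02],
    [[0.016,0.0001,0],0,0.02],
    [[0.016,0.0001,0],0,0.02],
  ],
)

```text
time_s: 23.0
position: [0.444, 0.1224, 0.0755]
tool_rot: [[0.997, -0.071, 0.0], [-0.071, -0.997, -0.0], [0.0, 0.0, -1.0]]
ft_force: [-0.2, -0.3, -0.6]
grip_width: 0.0243
gripper_force: 49.2
```

```bash
python3 st.py
```

```text
t 23.0 p [0.444  0.1224 0.0755] yangle -94.09 q6 94.72 T [ 0.003 -0.016  0.033] F [-0.2 -0.3 -0.6] w 0.0243 g 49.2 j6 -0.002
```

Call:
drive_tool(
  series=[
    [[0.0005,0,0],0,0.02],
    [[0.001,0,0],0,0.02],
    [[0.0015,0,0],0,0.02],
    [[0.002,0,0],0,0.02],
    [[0.0022,0,0],0,0.02],
    [[0.0022,0,0],0,0.02],
  ],
)

```text
time_s: 23.6
position: [0.4461, 0.1223, 0.0755]
tool_rot: [[0.997, -0.071, -0.0], [-0.071, -0.997, 0.0], [-0.0, -0.0, -1.0]]
ft_force: [-0.7, -0.2, -0.7]
grip_width: 0.0247
gripper_force: 49.2
```

Call:
drive_tool(
  series=[
    [[0.0004,0,0],0,0.02],
    [[0.0008,0,0],0,0.02],
    [[0.0008,0,0],0,0.02],
  ],
)

```text
time_s: 23.9
position: [0.4469, 0.1222, 0.0755]
tool_rot: [[0.997, -0.071, 0.0], [-0.071, -0.997, -0.0], [0.0, 0.0, -1.0]]
ft_force: [-1.3, 0.1, -1.1]
grip_width: 0.0246
gripper_force: 49.2
```

Call:
drive_tool(
  series=[
    [[0.0004,0,0],0,0.02],
    [[0.0006,0,0],0,0.02],
    [[0.0006,0,0],0,0.02],
  ],
)

```text
time_s: 24.2
position: [0.4475, 0.1222, 0.0755]
tool_rot: [[0.997, -0.071, 0.0], [-0.071, -0.997, -0.0], [0.0, -0.0, -1.0]]
ft_force: [0.4, 0.3, -1.0]
grip_width: 0.0243
gripper_force: 49.2
```

Call:
drive_tool(
  series=[
    [[0.0003,0,0],0,0.02],
    [[0.0006,0,0],0,0.02],
    [[0.0006,0,0],0,0.02],
  ],
)

```text
time_s: 24.5
position: [0.4481, 0.1221, 0.0755]
tool_rot: [[0.997, -0.071, 0.0], [-0.071, -0.997, -0.0], [0.0, -0.0, -1.0]]
ft_force: [0.1, 0.2, -0.7]
grip_width: 0.0249
gripper_force: 49.2
```

Call:
drive_tool(
  series=[
    [[0.0003,0,0],0,0.02],
    [[0.0005,0,0],0,0.02],
    [[0.0005,0,0],0,0.02],
  ],
)

```text
time_s: 24.8
position: [0.4486, 0.1221, 0.0755]
tool_rot: [[0.997, -0.071, -0.0], [-0.071, -0.997, -0.0], [-0.0, 0.0, -1.0]]
ft_force: [0.1, -0.6, -0.5]
grip_width: 0.0246
gripper_force: 49.2
```

```bash
python3 st.py;python3 - <<'E'
from h import *
d=viewer.get_image("wrist"); np.savez("pics/w10.npz",**d)
cv2.imwrite("pics/w10.png",cv2.resize(d["img"][150:360,140:420,::-1],(800,600),interpolation=cv2.INTER_CUBIC))
E
```

```text
t 24.8 p [0.4486 0.1221 0.0755] yangle -94.09 q6 94.67 T [-0.034 -0.01  -0.   ] F [ 0.1 -0.6 -0.5] w 0.0246 g 49.2 j6 -0.000
```

View pics/w10.png

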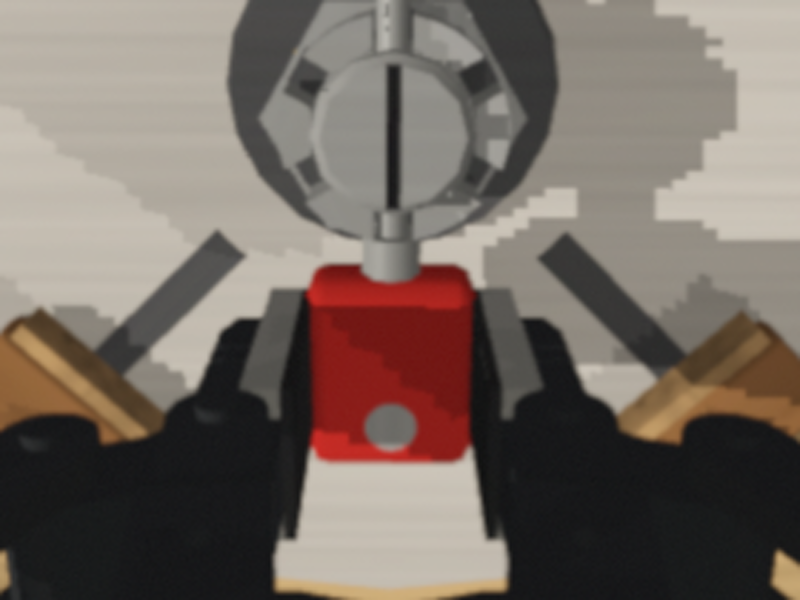

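The pin is through both slots, showing beyond at (393,25), with the collar (390,250) nearly at the crown. I creep on until force shows.

Call:
drive_tool(
  series=[
    [[0.0003,0,0],0,0.02],
    [[0.0005,0,0],0,0.02],
    [[0.0005,0,0],0,0.02],
  ],
)

```text
time_s: 25.15
position: [0.4491, 0.122, 0.0755]
tool_rot: [[0.997, -0.071, -0.0], [-0.071, -0.997, 0.0], [-0.0, -0.0, -1.0]]
ft_force: [-0.2, -0.3, 0.1]
grip_width: 0.0248
gripper_force: 49.2
```

Call:
drive_tool(
  series=[
    [[0.0003,0,0],0,0.02],
    [[0.0005,0,0],0,0.02],
    [[0.0005,0,0],0,0.02],
  ],
)

```text
time_s: 25.45
position: [0.4492, 0.122, 0.0754]
tool_rot: [[0.997, -0.071, -0.001], [-0.071, -0.997, -0.0], [-0.001, 0.0, -1.0]]
ft_force: [-1.4, -0.1, 0.1]
grip_width: 0.0244
gripper_force: 49.3
```

Call:
drive_tool(
  series=[
    [[0.0003,0,0],0,0.02],
    [[0.0004,0,0],0,0.02],
    [[0.0004,0,0],0,0.02],
  ],
)

```text
time_s: 25.75
position: [0.4495, 0.122, 0.0754]
tool_rot: [[0.997, -0.071, -0.001], [-0.071, -0.997, 0.0], [-0.001, 0.0, -1.0]]
ft_force: [-4.9, -0.2, 0.8]
grip_width: 0.0247
gripper_force: 49.4
```

Contact at 5 N: the collar is home. Release and lift away.

Call:
drive_tool(
  series=[
    [[0,0,0],0,0.027],
    [[0,0,0],0,0.03],
    [[0,0,0],0,0.036],
    [[0,0,0],0,0.044],
    [[0,0,0],0,0.044],
    [[0,0,-0.01],0,0.044],
    [[0,0,-0.03],0,0.044],
    [[0,0,-0.06],0,0.044],
    [[-0.02,0,-0.1],0,0.044],
    [[-0.03,0,-0.12],0,0.044],
    [[-0.03,0,-0.12],0,0.044],
    [[-0.03,0,-0.12],0,0.044],
  ],
)

```text
time_s: 26.95
position: [0.4201, 0.1241, 0.1958]
tool_rot: [[0.997, -0.071, 0.001], [-0.071, -0.997, -0.0], [0.001, -0.0, -1.0]]
ft_force: [0.4, -1.1, -0.2]
grip_width: 0.044
gripper_force: 0.0
```

```bash
python3 st.py;python3 - <<'E'
from h import *
d=viewer.get_image("wrist"); P,C=cloud(d); r,g,b=C.T
m=(r>90)&(g<.45*r)&(b<.45*r)&(np.hypot(P[:,0]-.4858,P[:,1]-.1191)<.1)
a=np.radians(-4.54); u=np.array([np.cos(a),np.sin(a)]); n=np.array([-u[1],u[0]]); q=P[m][:,:2]-[.4858,.1191]
print("handle along",np.percentile(q@u,[1,50,99])*1e3,"lat",np.percentile(q@n,[1,50,99])*1e3,"z",np.percentile(P[m][:,2],[10,50,90]))
# nose beyond the nut
q=P[:,:2]-[.4858,.1191]; m=(abs(q@n)<.004)&(q@u>.018)&(q@u<.04)&(P[:,2]>.074); print("nose",m.sum(),(q@u)[m].max() if m.any() else 0,np.median(P[m][:,2]))
E
```

```text
t 26.95 p [0.4201 0.1241 0.1958] yangle -94.09 q6 94.99 T [ 0.012 -0.001 -0.034] F [ 0.4 -1.1 -0.2] w 0.0440 g 0.0 j6 0.002
handle along [-53.22750932 -36.33228978 -22.73779816] lat [-11.32674295   0.44523604  12.11944641] z [0.08370309 0.08494225 0.08593162]
nose 81 0.02696009985585594 0.08377324125937645
```

The collar is home: handle front at -23 mm and nose at +27 mm, both as expected.

```bash
python3 -c "
from rig import env
print(env.close_job())"
```

```text
the job is handed in; nothing more can be done
None
```

The job is handed in after 27 s of robot time. The nut came snug on the spring at about 0.64 N m, was turned on to the next aligned slot, and the red pin is through both slots with its collar home and the gripper clear. No other bench item was touched.

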